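# Turn the station sign round to its pizza face

### The arm

A 6-joint arm with a two-finger parallel gripper is mounted at the origin on a cart in front of the work surface, level with it; the furniture and walls round the work are solid. World frame = base frame: x ahead of the robot, y to its left, z up, the work surface at z = 0. Lengths are in mm, angles in rad, forces in N, time in s.
With the tool pointing down it reaches from about 350 to 875 mm from the base axis. Payload 4.2 kg.
Tool frame: the origin (TCP) lies between the finger pads; the fingertips stand 25 mm ahead of it and the grasp point (between the pads) lies 6 mm ahead of it; z points along the fingers, y is the line along which they close (so a half turn about z gives the same grasp; the last joint's range is limited). The gripper opens to 85 mm and grips with 20 to 120 N. Pads are 22 mm wide; open, the fingers measure 114 mm over their backs; the gripper's body (76 mm by 85 mm) begins 54 mm behind the grasp point. The pads swing forward as they close: fully open they stand 13 mm farther back than shut.
Start: joints at [1.596, 0.385, 0.008, 0, -1.194, -0.259], TCP at [144.766, 607.982, 256.312] pointing down, gripper open.
Joint ranges: [-3.14, 3.14], [-1.21, 2.06], [-1.07, 1.41], [-3.16, 2.05], [-2.99, -0.16], [-3.1, 3.1]. Speed limits (rad/s): [2.79, 2.79, 3.14, 3.14, 3.14, 3.14].

### API

Orientations are given as a unit quaternion [x, y, z, w].
In Python, from bench import read_state, imaging, workorder, nets gives the robot as it stands.
- The arm moves only by the tool apply_moves, never from a script. Its argument "rows" is a list of rows, each an object with "hand": the opening, from -1 (shut) to 1 (fully open); "delta_pos": the shift along the tool's x, y, z in mm, a list of three; "yaw": the turn about the tool's z in rad. A call has 1 to 12 rows; each row is the pose to reach, as a shift and turn from the pose commanded when the call began, along the tool's axes at that moment; what a row does not reach only later rows make up. A row lasts 1/12 s, in which the tool goes at most 41.7 mm and 7.16 degrees, less where a joint would pass 70% of its speed; a pose out of reach is approached as far as the arm can. A call with a gripper value outside its range is refused whole. The fingers move at their own pace and stop on an object; the grip force is fixed at half the most. Time passes only in rows, so rows that repeat a pose let the fingers close. It gives the time, the measured TCP pose, the force, the opening and the grip force at its end, in the units of the state.
- read_state(): the state, without advancing time (a new reading comes with each control period).
- imaging.get_image(name): name is "side" or "top"; returns a dict with "pixels" (400x640x3 uint8, red, green, blue), "fx", "fy", "cx", "cy" (pixels), "dist" ([k1, k2, p1, p2, k3] as OpenCV has them; the pictures are not rectified), "xyz" and "rotation" of the camera in the world. Camera axes: x right, y down, z forward; pixel columns grow to the right and rows downward; lengths in mm; the calibration is good to about 2 mm. A picture is of the moment at which its call begins. There is no depth.
- workorder.job_done(): hands the job in; it is judged then, once.
Trained networks look in the newest picture that a camera, given by its name, has taken for a name from the list of things; names that differ only in an ending like _2 or _b are one class to them, and where a whole thing is asked for, a point or a joint stands for the part that bears it (a point fixed in the world has none). Each returns a list of dicts, best first, with "score" (0 to 1); they miss things now and then, are a little off and sometimes report something else, mostly with a low value. They report only what shows in the picture. A call takes as long as a camera call.
- nets.find_in(camera, query): "location" ([row, column] in pixels, amid what is visible of it).
- nets.pinpoint(camera, query): "location" ([row, column] in pixels: a listed point, or the origin of a listed thing).
The state is a dict: "clock": time; "joints": joint angles; "joint_vel": joint speeds; "joint_efforts": joint torques, N m; "position": TCP position; "ee_rot": TCP orientation; "contact_force": force on the tool from outside, world axes, zero at the start; "wrist_torque": the same for the moment, N m; "gripper_width": finger opening in mm; "grasp_force": force on a finger pad.
Only numpy, scipy, OpenCV 4.12 (cv2) and the standard library are available. Lean on these libraries where they do the work, as an engineer would, in place of code of your own. Each camera call takes 0.05 s, during which the arm holds its last target. There are 200 camera calls.

### The job

The pizza station is opening: turn the lift-and-turn sign half a turn so that the pizza picture looks out over the stand's front, where the barred circle looks now. Lift the sign by its grip tab out of its seat, turn it round, and let it drop fully home into the seat at the back of the stand; that seat may have been set up to 15 degrees more or less than half a turn from the first, so feel for it. Do not knock the flour dredger, the tin or the order pad, and let go of the sign at the end.

Things in the scene. Friction and masses are not known exactly. Their poses are not given: they have to be found in the camera images.
- stand: the sign's stand, screwed to the worktop (cannot move): round dark steel base 140 mm across, 15 mm high, a short column, and on it a round aluminium collar. Origin: centre of the base's underside, on the vertical axis about which the sign turns. Its -x axis points to the stand's front, which looks roughly at the robot
- rim (a point): centre of the collar's rim (72 mm across, 80 mm above the worktop). Two slots in the rim, 14 mm deep and 9.6 mm wide, hold the sign's key: one straight at the front (-x of the stand), one at the back. The back slot is clamped on separately so that this face can be aimed: it lies up to 0.25 rad to either side of straight back (+x); where is not listed, so feel for it
- sign_lift (a joint): height of the sign above its seat, m: 0 = fully home, key in a slot; 0.013 = its key (round bar 7 mm thick sticking out 40 mm from the axis, below the panel) rests on the rim; 0.028 = upper stop. Spring and weight press it down with 6 to 10 N: let go over the rim it stays there by friction; let go or held loosely over a slot it drops home
- sign_turn (a joint): angle of the sign relative to the stand, rad, counter-clockwise from above: near 0 = key in the front slot, barred circle to the front; 2.85 to 3.43 either way = key in the back slot, pizza to the front. Either way round will do; stops at 4 and -4. Friction 0.03 N m, up to 0.12 with the key dragging on the rim. In a slot it has 0.04 rad of play each way and cannot turn until lifted 13 mm
- grip_tab (a point): point on the turning axis in the flat steel grip tab on the sign's top edge, 237 mm above the worktop when seated. The tab is 10 mm thick (this frame's x), 60 mm wide (y), and reaches from 23 mm below (the panel's top rail) to 15 mm above this point. z up
- pizza_face (a point): centre of the sign's pizza face: a raised metal disc 88 mm across with crust, six slices and six round toppings; this frame's +x points out of the face. The sign is a dark wooden panel in a steel frame, 182 mm wide, 108 mm high, 14 mm thick, lower edge 106 mm above the worktop; turning, it sweeps a circle of 92 mm radius
- bar_face (a point): centre of the sign's other face: a raised metal ring 86 mm across with a level bar in it (no entry); this frame's -x points out of the face
- dredger: steel flour dredger with a handle, 74x105x112 mm, loose, standing to the right of the stand; origin at the centre of its underside
- tin: food tin, 76 mm across, 58 mm high, loose, standing right of and in front of the stand; origin at the centre of its underside
- pad: order pad, 142x86x11 mm, loose, lying to the left of the stand; origin at the centre of its underside

How it is judged:
By the outcome, as a careful person would: the job done as asked, in the order asked, and still so for the second after the job is handed in, with the robot touching nothing.
It also fails if it takes over 58 s, if anything falls off the work surface, if the arm or the gripper's body presses on something with over 40 N, if the wrist force passes 120 N, or if a joint passes its speed limit or range.

## Working session

There is one attempt and no reset: what is moved stays moved. The work goes in short steps, Python scripts to look and compute and a tool call to move; the robot and the scene stay as the last step left them, time stands still between calls to the robot, and variables do not carry over. Pictures are saved under pics/ and viewed, at most 10 in all, crops included, and the job is handed in when it is done.

Besides the shell and the picture viewer there is one more tool, called by a JSON object that holds its "api" and its "payload", one argument or row to a line. apply_moves: Moves the arm, as the interface text tells. Its arguments: {"type":"object","properties":{"rows":{"type":"array"}},"required":["rows"]}

```bash
mkdir -p pics; cat > h.py <<'E'
import numpy as np, cv2
from scipy.spatial.transform import Rotation as R
from bench import read_state, imaging, workorder, nets
def cam(n):
    im=imaging.get_image(n); K=np.array([[im['fx'],0,im['cx']],[0,im['fy'],im['cy']],[0,0,1.]])
    r=np.array(im['rotation'],float)
    r=R.from_quat(r).as_matrix() if r.size==4 else r.reshape(3,3)
    return dict(px=im['pixels'],K=K,d=np.array(im['dist'],float),c=np.array(im['xyz'],float),R=r)
def ray(c,rc):
    u=cv2.undistortPoints(np.array([[[rc[1],rc[0]]]],float),c['K'],c['d'])[0,0]
    v=c['R']@np.array([u[0],u[1],1]); return v/np.linalg.norm(v)
def atz(c,rc,z):
    v=ray(c,rc); return c['c']+v*(z-c['c'][2])/v[2]
def tri(cs,rcs):
    A=0;b=0
    for c,p in zip(cs,rcs):
        v=ray(c,p);P=np.eye(3)-np.outer(v,v);A=A+P;b=b+P@c['c']
    return np.linalg.solve(A,b)
def proj(c,X):
    Rw=c['R'].T; return cv2.projectPoints(np.atleast_2d(X).astype(float),cv2.Rodrigues(Rw)[0],-Rw@c['c'],c['K'],c['d'])[0][:,0,::-1]
E
python3 - <<'E'
from h import *
np.set_printoptions(precision=1,suppress=True)
s=read_state();print(s)
C={n:cam(n) for n in('side','top')}
for n in C:
    cv2.imwrite(f'pics/{n}0.png',C[n]['px'][:,:,::-1]);print(n,C[n]['c'],C[n]['R'].tolist())
for q in ['stand','rim','grip_tab','bar_face','pizza_face','dredger','tin','pad']:
    L={}
    for n in C:
        r=nets.pinpoint(n,q); print(q,n,[(np.array(x['location']).round(1).tolist(),round(x['score'],2)) for x in r[:2]])
        if r:L[n]=r[0]['location']
        z={'stand':0,'rim':80,'grip_tab':237,'bar_face':160,'pizza_face':160}.get(q,0)
        if r:print('   atz',atz(C[n],r[0]['location'],z))
    if len(L)==2:print('   tri',tri([C['side'],C['top']],[L['side'],L['top']]))
E
```

```text
{'clock': 0.0, 'joints': array([ 1.6,  0.4,  0. , -0. , -1.2, -0.3]), 'joint_vel': array([-0.,  0.,  0., -0.,  0., -0.]), 'joint_efforts': array([  0. , -39.2,  18.8,   4.2,  -0. ,   0. ]), 'position': array([144.6, 607.5, 255.2]), 'ee_rot': array([ 1. , -0.1, -0. ,  0. ]), 'contact_force': array([0.8, 0.4, 0.2]), 'wrist_torque': array([-0.,  0.,  0.]), 'grasp_force': 0.0, 'gripper_width': 85.75085783343978}
side [  60.2 -925.9  607.6] [[0.9126263024487236, -0.17120967823373473, 0.371214867910584], [-0.40868251979324693, -0.3608305014496442, 0.8383197165992466], [-0.009582802002213203, -0.9167816508322468, -0.39927380906226134]]
top [ 326.2    9.2 1268.8] [[0.004478196707094003, -0.9916403460711611, 0.12895491381921356], [-0.9999606178452038, -0.0034525832419037097, 0.00817572183945818], [-0.007662148059848502, -0.12898644778745538, -0.9916167544844547]]
stand side [([261.8, 349.1], 0.86)]
   atz [539.1 -33.2   0. ]
stand top [([188.4, 329.5], 0.84)]
   atz [539.3 -21.8   0. ]
   tri [542.4 -22.8  -6.9]
rim side [([230.7, 349.8], 0.82)]
   atz [548.5 -16.   80. ]
rim top [([183.5, 33
[... 361 characters left out ...]
 327.8], 0.63)]
   atz [535.6 -13.6 160. ]
   tri [539.9 -15.  154.2]
pizza_face side [([200.8, 352.2], 0.61)]
   atz [555.9 -11.7 160. ]
pizza_face top [([171.8, 329.0], 0.75)]
   atz [555.2 -16.6 160. ]
   tri [554.2 -16.3 162.2]
dredger side [([289.4, 400.3], 0.74)]
   atz [ 589.5 -193.5    0. ]
dredger top [([174.4, 392.9], 0.96)]
   atz [ 581.2 -206.1    0. ]
   tri [ 580.1 -204.9    9.5]
tin side [([293.4, 343.2], 0.6)]
   atz [ 461.8 -151.7    0. ]
tin top [([215.1, 374.7], 0.57)]
   atz [ 462.  -151.6    0. ]
   tri [ 461.9 -151.6   -0. ]
pad side [([228.8, 320.1], 0.76)]
   atz [548.7 170.4   0. ]
pad top [([190.1, 266.0], 0.74)]
   atz [533.7 162.2   0. ]
   tri [537.9 159.6   6.5]
```

View pics/side0.png

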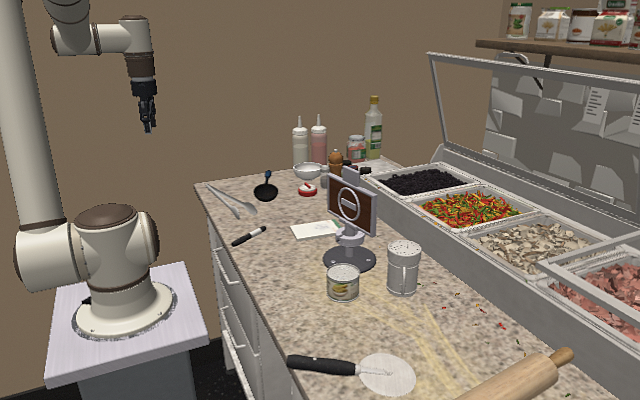

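View pics/top0.png

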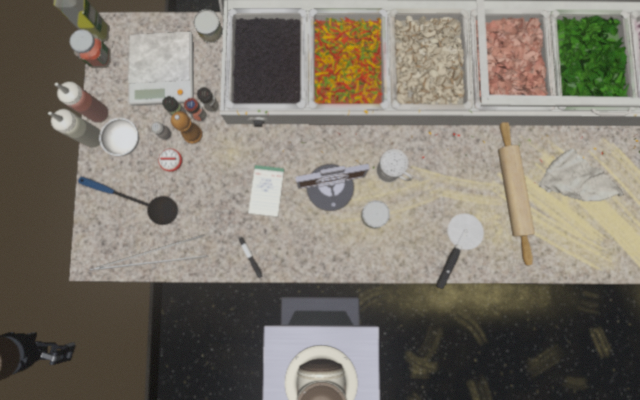

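The side view shows the sign at about (row 205, col 350) and the barred circle facing the robot and camera. The top view shows its stand at (188, 330), the tin at (215, 375), the dredger at (165, 393), and the pad at (190, 266). I'll zoom in to measure the sign's yaw.

```bash
python3 - <<'E'
from h import *
a=cam('top')['px'][145:220,280:420,::-1]; b=cam('side')['px'][155:285,310:430,::-1]
A=cv2.resize(a,None,fx=5.7,fy=5.7,interpolation=cv2.INTER_CUBIC)[:, :798]
cv2.imwrite('pics/ta.png',A)
cv2.imwrite('pics/sa.png',cv2.resize(b,None,fx=4.5,fy=4.5,interpolation=cv2.INTER_CUBIC))
E
```

```text
(no output)
```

View pics/ta.png

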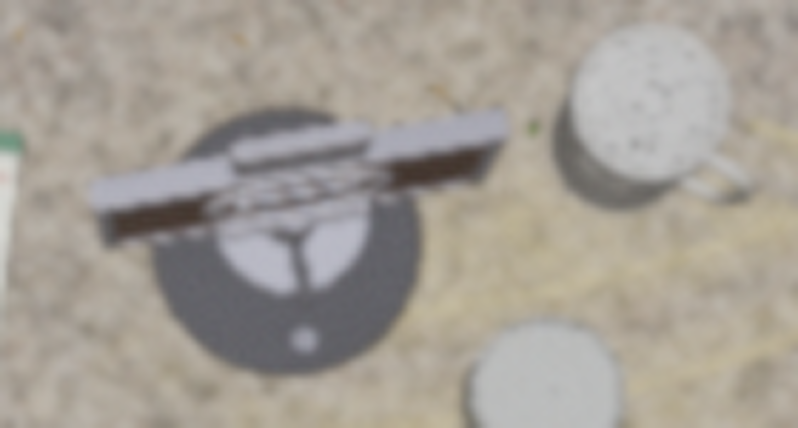

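View pics/sa.png

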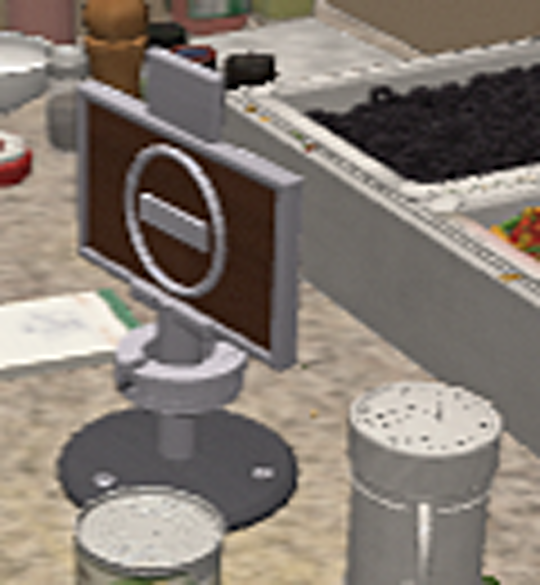

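Top crop: the panel's top edge runs from crop (95,190) to (505,120), with the base disc centred near (288,240). Side crop: the tab's top edge runs from (150,50) to (222,75).

```bash
python3 - <<'E'
from h import *
np.set_printoptions(precision=1,suppress=True)
t=cam('top');s=cam('side')
T=lambda x,y:(145+y/5.7-.4,280+x/5.7-.4); S=lambda x,y:(155+y/4.5-.4,310+x/4.5-.4)
print('base',atz(t,T(288,240),15),atz(s,S(178,467),15))
l,r=atz(t,T(93,190),214),atz(t,T(505,120),214);print('panel',l,r,(l+r)/2,np.linalg.norm(l-r),'yaw',np.arctan2(*(r-l)[[0,1]]))
l,r=atz(t,T(232,150),252),atz(t,T(370,128),252);print('tab top',l,r,(l+r)/2,np.linalg.norm(l-r))
l,r=atz(s,S(148,52),252),atz(s,S(222,80),252);print('tab side',l,r,(l+r)/2,np.linalg.norm(l-r))
l,r=atz(s,S(78,84),214),atz(s,S(302,178),214);print('panel side',l,r,(l+r)/2,np.linalg.norm(l-r))
l,r=atz(s,S(78,250),106),atz(s,S(278,368),106);print('panel bottom side',l,r,(l+r)/2,np.linalg.norm(l-r))
st=read_state();Rt=R.from_quat(st['ee_rot']).as_matrix();print(Rt.round(3).tolist(),st['position'],st['clock'])
for _ in range(3):
  rs=[nets.pinpoint(n,'grip_tab')[0]['location'] for n in('side','top')];print(tri([s,t],rs));s=cam('side');t=cam('top')
E
```

```text
base [541.7 -23.2  15. ] [535.2 -40.4  15. ]
panel [528.7  64.6 214. ] [ 559.5 -110.3  214. ] [544.1 -22.9 214. ] 177.60597750357923 yaw 2.967316419113303
tab top [538.3   5.8 252. ] [547.6 -50.7 252. ] [542.9 -22.4 252. ] 57.28817334564349
tab side [531.9  -3.3 252. ] [546.2 -59.3 252. ] [539.1 -31.3 252. ] 57.7829576858526
panel side [521.4  62.7 214. ] [ 564.1 -112.2  214. ] [542.7 -24.7 214. ] 180.07223313628936
panel bottom side [525.2  71.7 106. ] [ 556.9 -108.6  106. ] [541.1 -18.5 106. ] 183.02102216040916
[[0.973, -0.232, -0.0], [-0.232, -0.973, -0.0], [0.0, 0.0, -1.0]] [144.8 608.  256.3] 1.1
[540.9 -19.6 238.4]
[544.4 -23.1 241.7]
[545.8 -23.5 238. ]
```

{"api": "apply_moves", "payload": {
  "rows": [
    {"hand":1,"delta_pos":[0,0,-40],"yaw":0},
    {"hand":1,"delta_pos":[280,273,-70],"yaw":1.152},
    {"hand":1,"delta_pos":[280,273,-70],"yaw":1.152},
    {"hand":1,"delta_pos":[280,273,-70],"yaw":1.152},
    {"hand":1,"delta_pos":[280,273,-70],"yaw":1.152},
    {"hand":1,"delta_pos":[280,273,-70],"yaw":1.152},
    {"hand":1,"delta_pos":[280,273,-70],"yaw":1.152},
    {"hand":1,"delta_pos":[280,273,-70],"yaw":1.152},
    {"hand":1,"delta_pos":[280,273,-70],"yaw":1.152},
    {"hand":1,"delta_pos":[280,273,-70],"yaw":1.152},
    {"hand":1,"delta_pos":[280,273,-70],"yaw":1.152},
    {"hand":1,"delta_pos":[280,273,-70],"yaw":1.152}
  ]
}}

```text
clock: 2.7
position: [355.1, 274.8, 327.2]
ee_rot: [0.768, -0.641, 0.0, -0.001]
contact_force: [-0.5, 0.1, 0.6]
gripper_width: 85.6
grasp_force: 0.0
```

```bash
cat >> h.py <<'E'
def rep(target=None,phi=None):
    s=read_state();Rm=R.from_quat(s['ee_rot']).as_matrix()
    print('t',round(s['clock'],2),'pos',s['position'].round(1),'ang',round(np.arctan2(Rm[1,0],Rm[0,0]),3),'q6',round(s['joints'][5],3),'F',np.round(s['contact_force'],1),'M',np.round(s['wrist_torque'],2),'w',round(s['gripper_width'],1),'g',round(s['grasp_force'],1))
    if target is not None: print('tool delta',(Rm.T@(np.array(target)-s['position'])).round(1))
    return s,Rm
E
python3 -c "
from h import *
rep([543,-22,316])"
```

```text
t 2.7 pos [355.1 274.8 327.2] ang -1.391 q6 -0.843 F [-0.5  0.1  0.6] M [ 0.04  0.01 -0.01] w 85.6 g 0.0
tool delta [ 325.6 -131.8   11.1]
```

{"api": "apply_moves", "payload": {
  "rows": [
    {"hand":1,"delta_pos":[325,-132,10],"yaw":0},
    {"hand":1,"delta_pos":[325,-132,10],"yaw":0},
    {"hand":1,"delta_pos":[325,-132,10],"yaw":0},
    {"hand":1,"delta_pos":[325,-132,10],"yaw":0},
    {"hand":1,"delta_pos":[325,-132,10],"yaw":0},
    {"hand":1,"delta_pos":[325,-132,10],"yaw":0},
    {"hand":1,"delta_pos":[325,-132,10],"yaw":0},
    {"hand":1,"delta_pos":[325,-132,10],"yaw":0},
    {"hand":1,"delta_pos":[325,-132,10],"yaw":0},
    {"hand":1,"delta_pos":[325,-132,10],"yaw":0},
    {"hand":1,"delta_pos":[325,-132,10],"yaw":0}
  ]
}}

```text
clock: 3.62
position: [543.7, -17.8, 315.5]
ee_rot: [0.769, -0.639, -0.001, 0.0]
contact_force: [0.5, 0.0, 0.1]
gripper_width: 85.5
grasp_force: 0.0
```

```bash
python3 -c "
from h import *
rep([543,-22,246])
a=cam('top')['px'][130:220,270:400,::-1]; b=cam('side')['px'][125:215,290:420,::-1]
cv2.imwrite('pics/p1.png',cv2.resize(np.vstack([a,b]),None,fx=3.3*1,fy=3.3,interpolation=cv2.INTER_CUBIC))"
```

```text
t 3.62 pos [543.7 -17.8 315.5] ang -1.387 q6 -0.081 F [0.5 0.  0.1] M [ 0.06 -0.    0.  ] w 85.5 g 0.0
tool delta [ 4.   1.4 69.5]
```

View pics/p1.png

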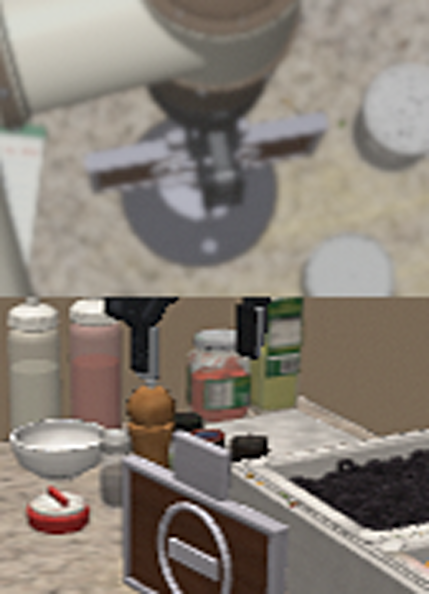

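The fingers straddle the tab: in the side crop one is at col 150 and the other at col 250, with the tab at about 200. I'll go down and close.

{"api": "apply_moves", "payload": {
  "rows": [
    {"hand":1,"delta_pos":[4,1,35],"yaw":0},
    {"hand":1,"delta_pos":[4,1,69],"yaw":0},
    {"hand":1,"delta_pos":[4,1,69],"yaw":0},
    {"hand":-0.4,"delta_pos":[4,1,69],"yaw":0},
    {"hand":-0.5,"delta_pos":[4,1,69],"yaw":0},
    {"hand":-0.6,"delta_pos":[4,1,69],"yaw":0},
    {"hand":-0.7,"delta_pos":[4,1,69],"yaw":0},
    {"hand":-1,"delta_pos":[4,1,69],"yaw":0},
    {"hand":-1,"delta_pos":[4,1,69],"yaw":0},
    {"hand":-1,"delta_pos":[4,1,69],"yaw":0}
  ]
}}

```text
clock: 4.55
position: [542.9, -21.9, 248.4]
ee_rot: [0.769, -0.639, 0.0, 0.0]
contact_force: [-3.4, 1.5, 4.4]
gripper_width: 9.2
grasp_force: 59.3
```

```bash
python3 -c "
from h import *
rep([543,-22,246])"
```

```text
t 4.55 pos [542.9 -21.9 248.4] ang -1.386 q6 -0.073 F [-3.4  1.5  4.4] M [0.24 0.85 0.04] w 9.2 g 59.3
tool delta [ 0.1 -0.1  2.4]
```

{"api": "apply_moves", "payload": {
  "rows": [
    {"hand":-1,"delta_pos":[0,0,-5],"yaw":0},
    {"hand":-1,"delta_pos":[0,0,-10],"yaw":0},
    {"hand":-1,"delta_pos":[0,0,-15],"yaw":0},
    {"hand":-1,"delta_pos":[0,0,-19],"yaw":0},
    {"hand":-1,"delta_pos":[0,0,-19],"yaw":0}
  ]
}}

```text
clock: 4.97
position: [542.6, -21.8, 266.1]
ee_rot: [0.769, -0.639, -0.001, 0.001]
contact_force: [-1.2, -0.7, -9.7]
gripper_width: 9.0
grasp_force: 58.5
```

```bash
python3 -c "
from h import *
rep([543,-22,246])
t=cam('top');s=cam('side')
print(tri([s,t],[nets.pinpoint(n,'grip_tab')[0]['location'] for n in('side','top')]))"
```

```text
t 4.97 pos [542.6 -21.8 266.1] ang -1.386 q6 -0.073 F [-1.2 -0.7 -9.7] M [-0.13  0.06  0.04] w 9.0 g 58.5
tool delta [ 0.3 -0.4 20.1]
[543.25260294 -25.7303344  251.53782695]
```

{"api": "apply_moves", "payload": {
  "rows": [
    {"hand":-1,"delta_pos":[0,0,0],"yaw":-0.1},
    {"hand":-1,"delta_pos":[0,0,0],"yaw":-0.2},
    {"hand":-1,"delta_pos":[0,0,0],"yaw":-0.3},
    {"hand":-1,"delta_pos":[0,0,0],"yaw":-0.4},
    {"hand":-1,"delta_pos":[0,0,0],"yaw":-0.5},
    {"hand":-1,"delta_pos":[0,0,0],"yaw":-0.5}
  ]
}}

```text
clock: 5.67
position: [541.8, -22.1, 265.5]
ee_rot: [0.904, -0.428, -0.002, 0.001]
contact_force: [-3.2, -1.4, -8.2]
gripper_width: 9.1
grasp_force: 58.5
```

```bash
python3 -c "
from h import *
s,Rm=rep([542.6,-21.8,266]);print('Ftool',Rm.T@s['contact_force'])"
```

```text
t 5.67 pos [541.8 -22.1 265.5] ang -0.885 q6 0.428 F [-3.2 -1.4 -8.2] M [-0.47  0.82 -0.02] w 9.1 g 58.5
tool delta [ 0.3 -0.9 -0.5]
Ftool [-0.89061307  3.33372873  8.22075919]
```

{"api": "apply_moves", "payload": {
  "rows": [
    {"hand":-1,"delta_pos":[0,0,0],"yaw":-0.1},
    {"hand":-1,"delta_pos":[0,0,0],"yaw":-0.2},
    {"hand":-1,"delta_pos":[0,0,0],"yaw":-0.3},
    {"hand":-1,"delta_pos":[0,0,0],"yaw":-0.4},
    {"hand":-1,"delta_pos":[0,0,0],"yaw":-0.5},
    {"hand":-1,"delta_pos":[0,0,0],"yaw":-0.6},
    {"hand":-1,"delta_pos":[0,0,0],"yaw":-0.7},
    {"hand":-1,"delta_pos":[0,0,0],"yaw":-0.8},
    {"hand":-1,"delta_pos":[0,0,0],"yaw":-0.9},
    {"hand":-1,"delta_pos":[0,0,0],"yaw":-1.0},
    {"hand":-1,"delta_pos":[0,0,0],"yaw":-1.1},
    {"hand":-1,"delta_pos":[0,0,0],"yaw":-1.1}
  ]
}}

```text
clock: 6.67
position: [541.0, -23.9, 265.4]
ee_rot: [0.994, 0.107, -0.003, 0.002]
contact_force: [-3.9, -7.7, -8.2]
gripper_width: 9.1
grasp_force: 58.6
```

```bash
python3 -c "
from h import *
s,Rm=rep([542.6,-21.8,266]);print('Ftool',Rm.T@s['contact_force'])"
```

```text
t 6.67 pos [541.  -23.9 265.4] ang 0.214 q6 1.527 F [-3.9 -7.7 -8.2] M [-2.09  0.96 -0.02] w 9.1 g 58.6
tool delta [ 2.  -1.7 -0.6]
Ftool [-5.4152995   6.68619513  8.21697872]
```

{"api": "apply_moves", "payload": {
  "rows": [
    {"hand":-1,"delta_pos":[-1,1,0],"yaw":0},
    {"hand":-1,"delta_pos":[-2,2,0],"yaw":-0.1},
    {"hand":-1,"delta_pos":[-2,2,0],"yaw":-0.2},
    {"hand":-1,"delta_pos":[-2,2,0],"yaw":-0.3},
    {"hand":-1,"delta_pos":[-2,2,0],"yaw":-0.4},
    {"hand":-1,"delta_pos":[-2,2,0],"yaw":-0.5},
    {"hand":-1,"delta_pos":[-2,2,0],"yaw":-0.6},
    {"hand":-1,"delta_pos":[-2,2,0],"yaw":-0.7},
    {"hand":-1,"delta_pos":[-2,2,0],"yaw":-0.8},
    {"hand":-1,"delta_pos":[-2,2,0],"yaw":-0.9},
    {"hand":-1,"delta_pos":[-2,2,0],"yaw":-1.0},
    {"hand":-1,"delta_pos":[-2,2,0],"yaw":-1.1}
  ]
}}

```text
clock: 7.67
position: [541.8, -26.1, 266.4]
ee_rot: [0.791, 0.611, -0.001, 0.001]
contact_force: [1.0, -8.4, -9.1]
gripper_width: 8.9
grasp_force: 58.6
```

```bash
python3 -c "
from h import *
s,Rm=rep([541,-24,266]);print('Ftool',Rm.T@s['contact_force'])"
```

```text
t 7.67 pos [541.8 -26.1 266.4] ang 1.316 q6 2.632 F [ 1.  -8.4 -9.1] M [-2.36 -0.4  -0.04] w 8.9 g 58.6
tool delta [ 1.8 -1.3  0.4]
Ftool [-7.88133225  3.04606599  9.08615094]
```

{"api": "apply_moves", "payload": {
  "rows": [
    {"hand":-1,"delta_pos":[0,0,2],"yaw":0},
    {"hand":-1,"delta_pos":[0,0,4],"yaw":0},
    {"hand":-1,"delta_pos":[0,0,4],"yaw":0},
    {"hand":-0.5,"delta_pos":[0,0,4],"yaw":0},
    {"hand":0,"delta_pos":[0,0,4],"yaw":0},
    {"hand":0,"delta_pos":[0,0,4],"yaw":0}
  ]
}}

```text
clock: 8.17
position: [543.2, -23.8, 264.5]
ee_rot: [0.792, 0.611, 0.002, 0.001]
contact_force: [0.8, -0.0, 0.1]
gripper_width: 42.4
grasp_force: 0.0
```

```bash
python3 -c "
from h import *
s,Rm=rep([541,-24,266]);print('Ftool',Rm.T@s['contact_force'])"
```

```text
t 8.17 pos [543.2 -23.8 264.5] ang 1.314 q6 2.629 F [ 0.8 -0.   0.1] M [-0.01 -0.01 -0.  ] w 42.4 g 0.0
tool delta [-0.7 -2.1 -1.5]
Ftool [ 0.18964487  0.74605906 -0.13153302]
```

{"api": "apply_moves", "payload": {
  "rows": [
    {"hand":0,"delta_pos":[0,0,-30],"yaw":0},
    {"hand":0,"delta_pos":[-2.6,-1,-50],"yaw":0},
    {"hand":0,"delta_pos":[-2.6,-1,-50],"yaw":1.2},
    {"hand":0,"delta_pos":[-2.6,-1,-50],"yaw":1.2},
    {"hand":0,"delta_pos":[-2.6,-1,-50],"yaw":1.2},
    {"hand":0,"delta_pos":[-2.6,-1,-50],"yaw":1.2},
    {"hand":0,"delta_pos":[-2.6,-1,-50],"yaw":1.2},
    {"hand":0,"delta_pos":[-2.6,-1,-50],"yaw":1.2},
    {"hand":0,"delta_pos":[-2.6,-1,-50],"yaw":1.2},
    {"hand":0,"delta_pos":[-2.6,-1,-50],"yaw":1.2},
    {"hand":0,"delta_pos":[-2.6,-1,-50],"yaw":1.2},
    {"hand":0,"delta_pos":[-2.6,-1,-50],"yaw":1.2}
  ]
}}

```text
clock: 9.17
position: [540.9, -25.9, 314.0]
ee_rot: [0.999, 0.054, 0.002, -0.0]
contact_force: [-0.5, -0.4, -0.7]
gripper_width: 42.5
grasp_force: 0.0
```

{"api": "apply_moves", "payload": {
  "rows": [
    {"hand":0,"delta_pos":[0,0,0],"yaw":1.2},
    {"hand":0,"delta_pos":[0,0,0],"yaw":1.2},
    {"hand":0,"delta_pos":[0,0,0],"yaw":1.2},
    {"hand":0,"delta_pos":[0,0,0],"yaw":1.2},
    {"hand":0,"delta_pos":[0,0,0],"yaw":1.2},
    {"hand":0,"delta_pos":[0,0,0],"yaw":1.2},
    {"hand":0,"delta_pos":[0,0,0],"yaw":1.2},
    {"hand":0,"delta_pos":[0,0,0],"yaw":1.2},
    {"hand":0,"delta_pos":[0,0,0],"yaw":1.2},
    {"hand":0,"delta_pos":[0,0,0],"yaw":1.2},
    {"hand":0,"delta_pos":[0,0,0],"yaw":1.2}
  ]
}}

```text
clock: 10.08
position: [540.8, -26.0, 313.9]
ee_rot: [0.856, -0.517, 0.001, -0.001]
contact_force: [0.4, 0.5, -0.5]
gripper_width: 43.0
grasp_force: 0.0
```

```bash
python3 -c "
from h import *
s,Rm=rep([541.5,-26,265])
a=cam('top')['px'][130:220,270:400,::-1]; b=cam('side')['px'][155:285,310:440,::-1]
cv2.imwrite('pics/p2.png',cv2.resize(np.vstack([a,b]),None,fx=2.7,fy=2.7,interpolation=cv2.INTER_CUBIC))"
```

```text
t 10.08 pos [540.8 -26.  313.9] ang -1.087 q6 0.232 F [ 0.4  0.5 -0.5] M [-0.03 -0.   -0.02] w 43.0 g 0.0
tool delta [ 0.2 -0.4 48.9]
```

View pics/p2.png

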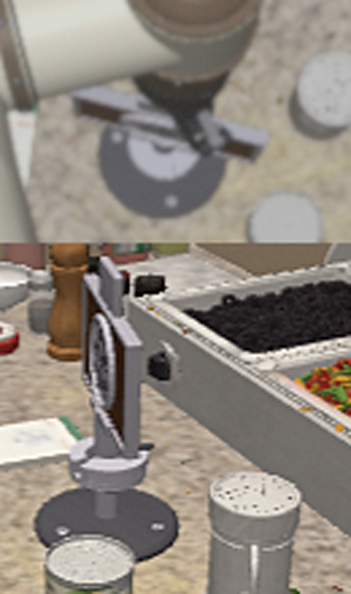

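The sign sits on the rim at about 2.7 rad, with the pizza swinging round to the front. I'll finish the turn and regrip.

{"api": "apply_moves", "payload": {
  "rows": [
    {"hand":0,"delta_pos":[0,0,0],"yaw":0.74},
    {"hand":0,"delta_pos":[0,0,0],"yaw":0.74},
    {"hand":0,"delta_pos":[0,0,0],"yaw":0.74},
    {"hand":0,"delta_pos":[0,0,0],"yaw":0.74},
    {"hand":0,"delta_pos":[0,0,0],"yaw":0.74},
    {"hand":0,"delta_pos":[0,0,0],"yaw":0.74},
    {"hand":0,"delta_pos":[0,0,0],"yaw":0.74},
    {"hand":0,"delta_pos":[0,0,25],"yaw":0.74},
    {"hand":0,"delta_pos":[0,0,49],"yaw":0.74},
    {"hand":0,"delta_pos":[0,0,51],"yaw":0.74}
  ]
}}

```text
clock: 11.02
position: [537.8, -26.4, 257.3]
ee_rot: [-0.613, 0.79, 0.002, -0.003]
contact_force: [-0.2, -0.1, -0.9]
gripper_width: 42.8
grasp_force: 0.0
```

{"api": "apply_moves", "payload": {
  "rows": [
    {"hand":-0.4,"delta_pos":[0,0,0],"yaw":0},
    {"hand":-0.6,"delta_pos":[0,0,0],"yaw":0},
    {"hand":-0.7,"delta_pos":[0,0,0],"yaw":0},
    {"hand":-1,"delta_pos":[0,0,0],"yaw":0},
    {"hand":-1,"delta_pos":[0,0,0],"yaw":0},
    {"hand":-1,"delta_pos":[0,0,0],"yaw":0}
  ]
}}

```text
clock: 11.52
position: [541.5, -26.4, 263.2]
ee_rot: [-0.612, 0.791, -0.001, 0.002]
contact_force: [3.3, -0.6, 4.2]
gripper_width: 8.8
grasp_force: 60.5
```

```bash
python3 -c "
from h import *
s,Rm=rep([541.5,-26,265]);print('Ftool',Rm.T@s['contact_force'])"
```

```text
t 11.52 pos [541.5 -26.4 263.2] ang -1.825 q6 -0.506 F [ 3.3 -0.6  4.2] M [-0.12 -0.63  0.04] w 8.8 g 60.5
tool delta [-0.4  0.1 -1.8]
Ftool [-0.2687033  -3.40696737 -4.18604446]
```

{"api": "apply_moves", "payload": {
  "rows": [
    {"hand":-1,"delta_pos":[0,0,0],"yaw":-0.05},
    {"hand":-1,"delta_pos":[0,0,2],"yaw":-0.1},
    {"hand":-1,"delta_pos":[0,0,4],"yaw":-0.12},
    {"hand":-1,"delta_pos":[0,0,4],"yaw":-0.14},
    {"hand":-1,"delta_pos":[0,0,4],"yaw":-0.16},
    {"hand":-1,"delta_pos":[0,0,4],"yaw":-0.18},
    {"hand":-1,"delta_pos":[0,0,4],"yaw":-0.2},
    {"hand":-1,"delta_pos":[0,0,4],"yaw":-0.22},
    {"hand":-1,"delta_pos":[0,0,4],"yaw":-0.24},
    {"hand":-1,"delta_pos":[0,0,4],"yaw":-0.26}
  ]
}}

```text
clock: 12.35
position: [541.7, -26.3, 260.9]
ee_rot: [0.71, -0.704, 0.002, -0.002]
contact_force: [1.1, -0.2, 8.7]
gripper_width: 9.3
grasp_force: 61.3
```

```bash
python3 -c "
from h import *
s,Rm=rep([541.5,-26,265]);print('Ftool',Rm.T@s['contact_force'])"
```

```text
t 12.35 pos [541.7 -26.3 260.9] ang -1.563 q6 -0.244 F [ 1.1 -0.2  8.7] M [ 0.01 -0.    0.15] w 9.3 g 61.3
tool delta [-0.3  0.2 -4.1]
Ftool [ 0.2222204  -1.16741626 -8.72937636]
```

{"api": "apply_moves", "payload": {
  "rows": [
    {"hand":-1,"delta_pos":[0,0,0],"yaw":-0.02},
    {"hand":-1,"delta_pos":[0,0,0],"yaw":-0.04},
    {"hand":-1,"delta_pos":[0,0,0],"yaw":-0.06},
    {"hand":-1,"delta_pos":[0,0,0],"yaw":-0.08},
    {"hand":-1,"delta_pos":[0,0,0],"yaw":-0.1},
    {"hand":-1,"delta_pos":[0,0,0],"yaw":-0.12},
    {"hand":-1,"delta_pos":[0,0,0],"yaw":-0.14},
    {"hand":-1,"delta_pos":[0,0,0],"yaw":-0.16}
  ]
}}

```text
clock: 13.02
position: [541.5, -26.5, 255.7]
ee_rot: [0.763, -0.647, 0.001, -0.001]
contact_force: [9.1, -3.9, -8.0]
gripper_width: 9.0
grasp_force: 59.1
```

```bash
python3 -c "
from h import *
s,Rm=rep([541.5,-26,265]);print('Ftool',Rm.T@s['contact_force'])"
```

```text
t 13.02 pos [541.5 -26.5 255.7] ang -1.406 q6 -0.086 F [ 9.1 -3.9 -8. ] M [-1.14 -2.68 -0.43] w 9.0 g 59.1
tool delta [-0.5 -0.1 -9.3]
Ftool [ 5.36680424 -8.32997308  8.06065978]
```

It dropped into the slot: z fell 5 mm and the spring load came back on. I'll ease the turn, lower and release.

{"api": "apply_moves", "payload": {
  "rows": [
    {"hand":-1,"delta_pos":[0,0,2],"yaw":0.02},
    {"hand":-1,"delta_pos":[0,0,4],"yaw":0.04},
    {"hand":-1,"delta_pos":[0,0,6],"yaw":0.05},
    {"hand":-1,"delta_pos":[0,0,7],"yaw":0.05},
    {"hand":-0.6,"delta_pos":[0,0,7],"yaw":0.05},
    {"hand":-0.4,"delta_pos":[0,0,7],"yaw":0.05},
    {"hand":-0.2,"delta_pos":[0,0,7],"yaw":0.05},
    {"hand":0,"delta_pos":[0,0,5],"yaw":0.05}
  ]
}}

```text
clock: 13.68
position: [539.0, -26.4, 251.5]
ee_rot: [0.747, -0.665, -0.001, 0.001]
contact_force: [-0.9, -0.1, 0.3]
gripper_width: 42.5
grasp_force: 0.0
```

```bash
python3 -c "
from h import *
rep()"
```

```text
t 13.68 pos [539.  -26.4 251.5] ang -1.456 q6 -0.136 F [-0.9 -0.1  0.3] M [-0.02  0.11 -0.02] w 42.5 g 0.0
```

{"api": "apply_moves", "payload": {
  "rows": [
    {"hand":0,"delta_pos":[0,0,-30],"yaw":0},
    {"hand":0,"delta_pos":[0,0,-70],"yaw":0},
    {"hand":0,"delta_pos":[0,0,-110],"yaw":0},
    {"hand":0,"delta_pos":[-60,0,-110],"yaw":0},
    {"hand":0,"delta_pos":[-100,0,-110],"yaw":0},
    {"hand":0,"delta_pos":[-140,0,-110],"yaw":0},
    {"hand":0,"delta_pos":[-150,0,-110],"yaw":0},
    {"hand":0,"delta_pos":[-150,0,-110],"yaw":0}
  ]
}}

```text
clock: 14.35
position: [521.9, 126.3, 362.0]
ee_rot: [0.748, -0.663, -0.001, 0.0]
contact_force: [0.1, -0.9, -0.6]
gripper_width: 42.9
grasp_force: 0.0
```

```bash
python3 - <<'E'
from h import *
rep()
t=cam('top');s=cam('side')
rs=[nets.pinpoint(n,'grip_tab')[0]['location'] for n in('side','top')];print(rs,tri([s,t],rs))
for n,c,q in(('top',t,'dredger'),('top',t,'tin'),('top',t,'pad')):print(q,atz(c,nets.pinpoint(n,q)[0]['location'],0))
b=s['px'][155:285,310:430,::-1]
b=cv2.resize(b,None,fx=4.5,fy=4.5,interpolation=cv2.INTER_CUBIC);cv2.imwrite('pics/fin.png',b)
E
```

```text
t 14.35 pos [521.9 126.3 362. ] ang -1.451 q6 -0.419 F [ 0.1 -0.9 -0.6] M [-0.05 -0.    0.06] w 42.9 g 0.0
[[173.3, 352.1], [170.9, 332.7]] [543.89284688 -24.68959042 238.25364854]
dredger [ 587.08989598 -207.64080302    0.        ]
tin [ 463.46692495 -152.81270282    0.        ]
pad [529.06813093 153.43809509   0.        ]
```

View pics/fin.png

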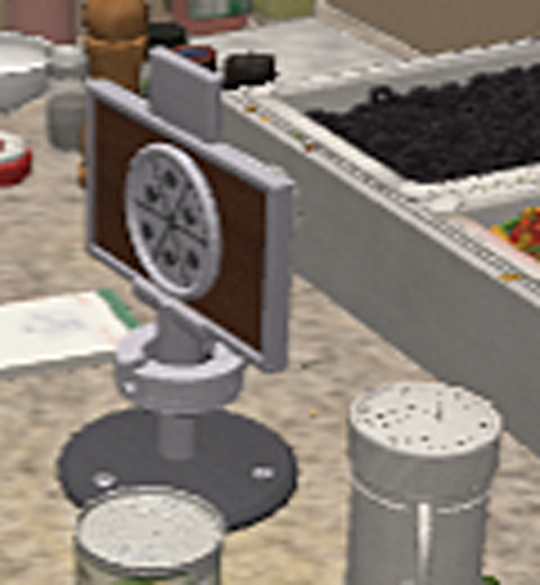

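The pizza now faces the front. The tab top is back at crop row 50 and the panel's lower edge at row 250, the same as when the sign was first seated, so it is fully home. The nearby things haven't moved.

```bash
python3 -c "
from bench import workorder
print(workorder.job_done())"
```

```text
the job is handed in; nothing more can be done
None
```

The sign is turned half a turn, with the pizza facing the front, and looks fully home in the back slot; the gripper let go, the dredger, tin and pad look undisturbed, and I handed the job in at about 14.5 s (no verdict returned).

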